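Snap the food box lid shut

ROBOT

A 6-joint arm with a two-finger parallel gripper is mounted at the origin on the work surface. World frame = base frame: x ahead of the robot, y to its left, z up, the work surface at z = 0. Lengths are in m, angles in rad, forces in N, time in s.
With the tool pointing down it reaches from about 0.375 to 0.9 m from the base axis. Payload 3.1 kg.
Tool frame: the origin (TCP) lies at the very end of the fingers, on their centre line; the grasp point (between the pads) lies 19 mm behind it; x points along the fingers, z is the direction in which the jaws open and shut, and the axes are right-handed (so a half turn about x gives the same grasp; the last joint's range is limited). The gripper opens to 87 mm and grips with 3 to 60 N. Pads are 19 mm wide; open, the fingers measure 117 mm over their backs; the gripper's body (75 mm by 190 mm) begins 51 mm behind the grasp point.
Start: joints at [1.143, 0.527, 1.433, -0, 1.181, -0.178], TCP at [0.154, 0.606, 0.223] pointing down, gripper open.
Joint ranges: [-3.08, 3.08], [-0.75, 2.2], [0.22, 2.44], [-1.43, 4.57], [0, 2.65], [-2.85, 2.85]. Speed limits (rad/s): [2.79, 2.79, 3.14, 3.14, 3.14, 3.14].

INTERFACE

Orientations are given as a unit quaternion [x, y, z, w].
In Python, from rig import get_obs, vision, hand_in gives the robot as it stands. The module is installed in compiled form; this text tells all that it offers.
- The arm moves only by the tool step_arm, never from a script. Its arguments are lists of equal length, an entry for each row: "slide": the shift along the world's x, y, z scaled (see below), a list of three; "turn": the turn, a rotation vector about the world's x, y, z scaled (see below), a list of three. In form: {"slide": [[dx, dy, dz], ...], "turn": [[wx, wy, wz], ...]}. A call has 1 to 12 rows; each row is the pose to reach, as a shift and turn from the pose commanded when the call began, turning the shorter way round; what a row does not reach only later rows make up. The controller multiplies each number of a shift by 0.1 m and each number of a turn by 2 pi rad. A row lasts 1/10 s, in which the tool goes at most 50 mm and 8.59 degrees, less where a joint would pass 70% of its speed; a pose out of reach is approached as far as the arm can. A call with a number of a shift or a turn outside -1 to 1 is refused whole. A call with a gripper value outside its range is refused whole. "jaw" is the opening, from 0 (shut) to 1 (fully open), set as the call begins (left out, the last holds). The fingers move at their own pace and stop on an object; "newtons" is the grip in N (left out, the last holds). Time passes only in rows, so rows that repeat a pose let the fingers close. It gives the time, the measured TCP pose, the force and the opening at its end, in the units of the state.
- get_obs(): the state, without advancing time (a new reading comes with each control period).
- vision.camera(name): name is "scene" or "top"; returns a dict with "image" (420x560x3 uint8, red, green, blue), "depth" (420x560 float32, m along the optical axis (not along the pixel's ray), 0 where there is no reading), "mtx" (3x3 intrinsics, pixels), "dist" ([k1, k2, p1, p2, k3] as OpenCV has them; the pictures are not rectified), "T" (4x4, takes a point from camera to world coordinates). Camera axes: x right, y down, z forward; pixel columns grow to the right and rows downward; lengths in m; the calibration is good to about 2 mm. A picture is of the moment at which its call begins.
- hand_in(): hands the job in, once; it reports no verdict.
Trained networks look in a picture, given as the dict that the camera call returned (one of the last four; its "shot" number tells which), for a name from the list of things; names that differ only in an ending like _2 or _b are one class to them, and where a whole thing is asked for, a point or a joint stands for the part that bears it (a point fixed in the world has none). Each returns a list of dicts, best first, with "p" (0 to 1); they miss things now and then, are a little off and sometimes report something else, mostly with a low value. They report only what shows in the picture. A call takes as long as a camera call.
- vision.silhouettes(picture, thing): "mask" (420x560 bool, what is visible of it) and "centre" ([column, row] in pixels, amid what is visible of it).
- vision.spot_point(picture, thing): "centre" ([column, row] in pixels: a listed point, or the origin of a listed thing).
The state is a dict: "time": time; "q": joint angles; "joint_velocities": joint speeds; "joint_torque": joint torques, N m; "position": TCP position; "tool_rot": TCP orientation; "ft_force": force on the tool from outside, world axes, zero at the start; "moment": the same for the moment, N m; "grip_width": finger opening in m.
Only numpy, scipy, OpenCV 4.12 (cv2) and the standard library are available. Lean on these libraries where they do the work, as an engineer would, in place of code of your own. Each camera call takes 0.05 s, during which the arm holds its last target.

TASK

Press round the rim of the food box's blue lid with the fingertips, one side after another, until all four sections have clicked shut and lie flush. Only press: pick nothing up, and leave the mug, the bottle and the spoon standing and lying where they are.

Things in the scene. Friction and masses are not known exactly. Their poses are not given: they have to be found in the camera images.
- food_box: Food box of limes: teal tub 112 x 152 mm (x by y) with a blue lid 136 x 176 mm, 88 mm high when shut, held fast to the table by a thin black sticky mat. Origin: centre of its underside; x across, y along its length, z up. Round the sunken dark-blue lid panel (6.5 mm below the shut rim), over a white seal, are four hinged rim sections, one a side, all up at the start.
- rim_near (a joint): The near (-x of the box) section of the lid's rim: light-blue flap 174 mm long, along a long side, 28 mm from hinge (inner edge) to free outer edge, 5 mm thick. Radians: 0 = sprung up (outer edge 9 mm high), 0.32 = clicked shut, flush. Over-centre snap: resists with 6 to 10 N at once (less at the outer edge, more near the hinge), fading to nothing at 0.16, then snaps shut and stays; a half press springs back.
- rim_near_press (a point): Press point of that section: top face, on the dark-blue thumb mark at mid-length, 18 mm out from the hinge, 10 mm in from the outer edge (58 mm from the box's centre for near/far, 78 mm for left/right, when shut); moves with the flap: about 93 mm above the table when up, 88 mm when shut.
- rim_far (a joint): The far (+x of the box) section of the lid's rim: light-blue flap 174 mm long, along a long side, 28 mm from hinge (inner edge) to free outer edge, 5 mm thick. Radians: 0 = sprung up (outer edge 9 mm high), 0.32 = clicked shut, flush. Over-centre snap: resists with 6 to 10 N at once (less at the outer edge, more near the hinge), fading to nothing at 0.16, then snaps shut and stays; a half press springs back.
- rim_far_press (a point): Press point of that section: top face, on the dark-blue thumb mark at mid-length, 18 mm out from the hinge, 10 mm in from the outer edge (58 mm from the box's centre for near/far, 78 mm for left/right, when shut); moves with the flap: about 93 mm above the table when up, 88 mm when shut.
- rim_left (a joint): The left (+y of the box) section of the lid's rim: light-blue flap 78 mm long, at a short end, 28 mm from hinge (inner edge) to free outer edge, 5 mm thick. Radians: 0 = sprung up (outer edge 9 mm high), 0.32 = clicked shut, flush. Over-centre snap: resists with 6 to 10 N at once (less at the outer edge, more near the hinge), fading to nothing at 0.16, then snaps shut and stays; a half press springs back.
- rim_left_press (a point): Press point of that section: top face, on the dark-blue thumb mark at mid-length, 18 mm out from the hinge, 10 mm in from the outer edge (58 mm from the box's centre for near/far, 78 mm for left/right, when shut); moves with the flap: about 93 mm above the table when up, 88 mm when shut.
- rim_right (a joint): The right (-y of the box) section of the lid's rim: light-blue flap 78 mm long, at a short end, 28 mm from hinge (inner edge) to free outer edge, 5 mm thick. Radians: 0 = sprung up (outer edge 9 mm high), 0.32 = clicked shut, flush. Over-centre snap: resists with 6 to 10 N at once (less at the outer edge, more near the hinge), fading to nothing at 0.16, then snaps shut and stays; a half press springs back.
- rim_right_press (a point): Press point of that section: top face, on the dark-blue thumb mark at mid-length, 18 mm out from the hinge, 10 mm in from the outer edge (58 mm from the box's centre for near/far, 78 mm for left/right, when shut); moves with the flap: about 93 mm above the table when up, 88 mm when shut.
- cup: Green plastic mug, 74 mm wide and 90 mm high, with a handle. Origin: centre of its underside, z up. Bystander.
- bottle: Green glass bottle with a yellow cap, 60 mm wide, 170 mm high. Origin: centre of its underside, z up. Bystander.
- spoon: Wooden spoon, 240 mm long, lying on the table. Origin on its underside, near the middle; x along its length. Bystander.

How it is judged:
By the outcome, as a careful person would: the job done as asked, in the order asked, and still so for the second after the job is handed in, with the robot touching nothing.
It also fails if it takes over 46 s, if anything falls off the work surface, if the arm or the gripper's body presses on something with over 40 N, if the wrist force passes 120 N, or if a joint passes its speed limit or range.

## Working session

There is one attempt and no reset: what is moved stays moved. The work goes in short steps, Python scripts to look and compute and a tool call to move; the robot and the scene stay as the last step left them, time stands still between calls to the robot, and variables do not carry over. Pictures are saved under pics/ and viewed, and the job is handed in when it is done.

Besides the shell and the picture viewer there is one more tool, called by a JSON object that holds its "api" and its "payload". step_arm: Moves the arm, as the interface text tells. Its arguments: {"type":"object","properties":{"slide":{"type":"array"},"turn":{"type":"array"},"jaw":{"type":"number"},"newtons":{"type":"number"}},"required":["slide","turn"]}

```bash
mkdir -p pics; cat > h.py <<'E'
import numpy as np,cv2
from rig import get_obs,vision,hand_in
def world(p,uv,depth=None,z=None):
    uv=np.array(uv,float)
    n=cv2.undistortPoints(uv.reshape(1,1,2),p["mtx"],np.array(p["dist"])).ravel()
    r=np.array([n[0],n[1],1.0]);T=np.array(p["T"])
    if z is not None:
        d=T[:3,:3]@r; s=(z-T[2,3])/d[2]; return T[:3,3]+s*d
    if depth is None:
        c,w=np.round(uv).astype(int); d=p["depth"][w-2:w+3,c-2:c+3]; depth=np.median(d[d>0])
    return T[:3,:3]@(r*depth)+T[:3,3]
E
python3 - <<'E'
from h import *
o=get_obs();print({k:np.round(v,3).tolist() for k,v in o.items()})
for n in("top","scene"):
    p=vision.camera(n);cv2.imwrite(f"pics/{n}0.png",p["image"][...,::-1])
    for t in("rim_near_press","rim_far_press","rim_left_press","rim_right_press","food_box","cup","bottle","spoon"):
        for d in vision.spot_point(p,t)[:2]:
            print(n,t,round(d["p"],2),np.round(d["centre"],1),np.round(world(p,d["centre"]),3),np.round(world(p,d["centre"],z=.093),3))
E
```

```text
{'time': 0.0, 'q': [1.143, 0.528, 1.434, -0.0, 1.181, -0.178], 'joint_velocities': [-0.002, 0.002, -0.001, -0.0, 0.0, -0.001], 'joint_torque': [-0.0, -44.004, -17.659, 0.063, 0.058, -0.0], 'position': [0.154, 0.605, 0.222], 'tool_rot': [-0.434, 0.559, 0.433, 0.558], 'ft_force': [-0.766, -0.453, 0.236], 'moment': [0.025, -0.013, -0.031], 'grip_width': 0.087}
top rim_near_press 0.83 [286.8 260.7] [0.453 0.032 0.096] [0.453 0.032 0.093]
top rim_far_press 0.86 [280.1 204.5] [0.562 0.042 0.094] [0.562 0.042 0.093]
top rim_left_press 0.64 [247.1 234.3] [0.506 0.107 0.093] [0.506 0.107 0.093]
top rim_right_press 0.85 [321.9 227. ] [ 0.516 -0.038  0.095] [ 0.516 -0.038  0.093]
top rim_right_press 0.72 [287.8 257.4] [0.459 0.03  0.093] [0.459 0.03  0.093]
top food_box 0.93 [280.2 234.6] [0.504 0.043 0.083] [0.503 0.043 0.093]
top cup 0.55 [376.3 235.6] [ 0.504 -0.167  0.006] [ 0.496 -0.144  0.093]
top bottle 0.97 [185.9 238.2] [0.499 0.223 0.109] [0.501 0.226 0.093]
top bottle 0.56 [245.  234.5] [0.505 0.111 0.095] [0.505 0.111 0.093]
top spoon 0.77 [265.3 166.3] [0.659 0.069 0.019] [0.64  0.
[... 157 characters left out ...]
 0.115 0.093]
scene rim_far_press 0.6 [290.2 203.3] [0.569 0.044 0.095] [0.568 0.045 0.093]
scene rim_left_press 0.77 [282.1 168.1] [0.492 0.111 0.094] [0.491 0.111 0.093]
scene rim_right_press 0.18 [267.3 221.2] [ 0.561 -0.018  0.09 ] [ 0.563 -0.019  0.093]
scene food_box 0.7 [268.4 219.4] [ 0.559 -0.012  0.09 ] [ 0.561 -0.014  0.093]
scene food_box 0.7 [326.2 245.6] [0.658 0.054 0.018] [0.685 0.008 0.093]
scene cup 0.62 [195.5 282.3] [ 0.535 -0.191  0.054] [ 0.556 -0.203  0.093]
scene bottle 0.62 [324.9 173.5] [0.533 0.22  0.019] [0.571 0.158 0.093]
scene bottle 0.15 [329.8 243.1] [0.66  0.065 0.018] [0.687 0.017 0.093]
scene spoon 0.67 [326.7 244.2] [0.656 0.059 0.017] [0.684 0.011 0.093]
```

View pics/top0.png

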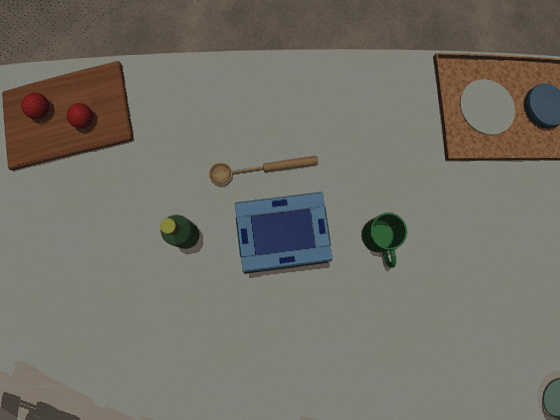

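View pics/scene0.png

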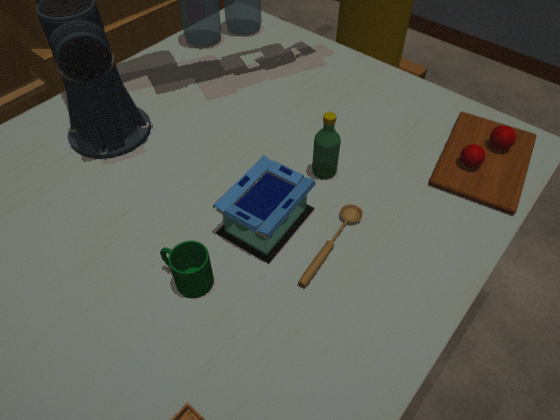

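```bash
python3 - <<'E'
from h import *
p=vision.camera("top")
cv2.imwrite("pics/topz.png",cv2.resize(p["image"][180:290,140:420,::-1],None,fx=2.8,fy=2.8,interpolation=cv2.INTER_CUBIC))
# lid fit: light/dark blue pixels
hsv=cv2.cvtColor(p["image"],cv2.COLOR_RGB2HSV)
m=((hsv[...,0]>95)&(hsv[...,0]<130)&(hsv[...,1]>90)).astype(np.uint8)
n,l,s,c=cv2.connectedComponentsWithStats(m);i=1+np.argmax(s[1:,4]);print(s[i],c[i])
vs,us=np.nonzero(l==i)
P=np.array([world(p,(u,v),z=.093)[:2] for u,v in zip(us,vs)],np.float32)
print(cv2.minAreaRect(P))
# heights map around
for nm in("cup","bottle"):
    for d in vision.silhouettes(p,nm)[:1]:
        v,u=np.nonzero(d["mask"]);W=np.array([world(p,(a,b),depth=p["depth"][b,a]) for a,b in zip(u,v)]);print(nm,d["p"],W.min(0),W.max(0),np.median(W,0))
from scipy.spatial.transform import Rotation as R
print(R.from_quat(get_obs()["tool_rot"]).as_matrix().round(3))
E
```

```text
[ 235  193   97   80 6033] [282.23918449 232.40361346]
((0.5084032416343689, 0.038746427744627), (0.13640592992305756, 0.1742101013660431), 5.781391620635986)
cup 0.69 [ 0.42291804 -0.23757483 -0.002944  ] [0.55718015 0.06688067 0.91304994] [ 0.50279006 -0.1801998   0.03612416]
bottle 0.83 [0.42291804 0.06688067 0.00708597] [0.54459526 0.2707217  0.91304994] [0.51061576 0.23241575 0.11738501]
[[ 0.    -0.969  0.247]
 [ 0.     0.247  0.969]
 [-1.    -0.     0.   ]]
```

```bash
python3 - <<'E'
from h import *
p=vision.camera("top")
hsv=cv2.cvtColor(p["image"],cv2.COLOR_RGB2HSV)
for thr in(70,90,110):
    m=((hsv[...,0]>95)&(hsv[...,0]<130)&(hsv[...,1]>90)&(hsv[...,2]<thr)).astype(np.uint8)
    n,l,s,c=cv2.connectedComponentsWithStats(m)
    for i in range(1,n):
        if s[i,4]>25: print(thr,s[i,4],c[i].round(1),world(p,c[i],z=.093 if s[i,4]<500 else .0815).round(4))
E
```

```text
70 59 [279.  202.7] [0.5658 0.0438 0.093 ]
70 55 [320.9 226.4] [ 0.5171 -0.0362  0.093 ]
70 76 [244.  235.7] [0.503  0.1133 0.093 ]
70 67 [286.4 259.5] [0.455  0.0329 0.093 ]
70 47 [309.5 263.2] [ 0.4466 -0.0111  0.093 ]
90 91 [279.1 202.6] [0.5661 0.0438 0.093 ]
90 2238 [283.3 231.3] [0.5107 0.0368 0.0815]
90 43 [238.3 237.4] [0.5    0.1244 0.093 ]
90 92 [321.3 226. ] [ 0.5179 -0.037   0.093 ]
90 88 [244.  235.8] [0.5027 0.1133 0.093 ]
90 85 [286.8 259.3] [0.4554 0.0321 0.093 ]
90 118 [302.6 263.7] [0.4462 0.0022 0.093 ]
90 30 [258.8 269.5] [0.4375 0.0862 0.093 ]
110 117 [279.4 202.1] [0.567 0.043 0.093]
110 2382 [282.6 231.9] [0.5097 0.0383 0.0815]
110 51 [238.5 237.9] [0.4989 0.1241 0.093 ]
110 104 [321.5 226. ] [ 0.5179 -0.0373  0.093 ]
110 107 [244.  235.6] [0.5033 0.1132 0.093 ]
110 106 [286.6 259.2] [0.4557 0.0325 0.093 ]
110 133 [302.8 263.5] [0.4465 0.0017 0.093 ]
110 33 [258.7 269.4] [0.4377 0.0865 0.093 ]
```

View pics/topz.png

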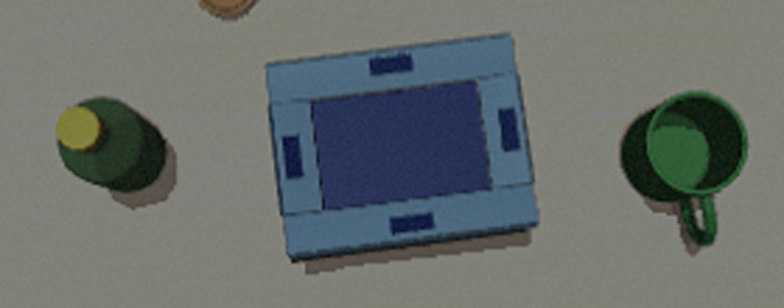

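{"api": "step_arm", "payload": {"slide": [[0, 0, 0], [0.3, -0.5, 0], [0.6, -1, 0], [0.9, -1, 0], [1, -1, 0], [1, -1, 0], [1, -1, 0], [1, -1, 0], [1, -1, 0], [1, -1, 0]], "turn": [[0, 0, -0.02], [0, 0, -0.04], [0, 0, -0.06], [0, 0, -0.08], [0, 0, -0.1], [0, 0, -0.12], [0, 0, -0.14], [0, 0, -0.16], [0, 0, -0.18], [0, 0, -0.196]], "jaw": 0, "newtons": 30}}

```text
time: 2.1
position: [0.2546, 0.5056, 0.2226]
tool_rot: [-0.03, 0.706, 0.03, 0.707]
ft_force: [-0.1, -0.0, 0.6]
grip_width: 0.0148
```

{"api": "step_arm", "payload": {"slide": [[0.4, -0.4, 0], [0.8, -0.8, 0], [1, -1, 0], [1, -1, 0]], "turn": [[0, 0, 0.001], [0, 0, 0.002], [0, 0, 0.002], [0, 0, 0.002]]}}

```text
time: 2.5
position: [0.3582, 0.4028, 0.2228]
tool_rot: [-0.034, 0.706, 0.034, 0.707]
ft_force: [-0.6, 0.4, -0.5]
grip_width: 0.0009
```

{"api": "step_arm", "payload": {"slide": [[0.3, -0.4, 0], [0.6, -0.8, 0], [0.8, -1, 0], [0.8, -1, 0]], "turn": [[0, 0, 0], [0, 0, 0], [0, 0, 0], [0, 0, 0]]}}

```text
time: 2.9
position: [0.4371, 0.304, 0.2228]
tool_rot: [-0.035, 0.706, 0.035, 0.707]
ft_force: [0.5, 0.4, -0.2]
grip_width: 0.0003
```

{"api": "step_arm", "payload": {"slide": [[0.1, -0.4, 0], [0.18, -0.8, 0], [0.18, -1, 0], [0.18, -1, 0]], "turn": [[0, 0, 0], [0, 0, 0], [0, 0, 0], [0, 0, 0]]}}

```text
time: 3.3
position: [0.4517, 0.2048, 0.2225]
tool_rot: [-0.035, 0.707, 0.035, 0.706]
ft_force: [-0.3, -0.0, 0.3]
grip_width: 0.0005
```

{"api": "step_arm", "payload": {"slide": [[0, -0.4, 0], [0, -0.8, 0], [0, -1, 0], [0, -1, -0.4], [0, -1, -0.7], [0, -1, -0.7]], "turn": [[0, 0, 0], [0, 0, 0], [0, 0, 0], [0, 0, 0], [0, 0, 0], [0, 0, 0]]}}

```text
time: 3.9
position: [0.4494, 0.1071, 0.1498]
tool_rot: [-0.036, 0.709, 0.037, 0.703]
ft_force: [-2.0, 0.4, 0.1]
grip_width: 0.0005
```

{"api": "step_arm", "payload": {"slide": [[0, -0.3, 0], [0, -0.6, 0], [0, -0.74, 0], [0, -0.74, -0.2], [0, -0.74, -0.4], [0, -0.74, -0.45], [0, -0.74, -0.45]], "turn": [[0, 0, 0], [0, 0, 0], [0, 0, 0], [0, 0, 0], [0, 0, 0], [0, 0, 0], [0, 0, 0]]}}

```text
time: 4.6
position: [0.4527, 0.0325, 0.1079]
tool_rot: [-0.036, 0.706, 0.037, 0.706]
ft_force: [-0.2, -0.4, 0.2]
grip_width: 0.0004
```

{"api": "step_arm", "payload": {"slide": [[0, 0, -0.06], [0, 0, -0.1], [0, 0, -0.13], [0, 0, -0.16], [0, 0, -0.18], [0, 0, -0.195], [0, 0, -0.205], [0, 0, -0.205]], "turn": [[0, 0, 0], [0, 0, 0], [0, 0, 0], [0, 0, 0], [0, 0, 0], [0, 0, 0], [0, 0, 0], [0, 0, 0]]}}

```text
time: 5.4
position: [0.4527, 0.0316, 0.0883]
tool_rot: [-0.036, 0.706, 0.036, 0.707]
ft_force: [-2.0, 0.8, 13.4]
grip_width: 0.0002
```

{"api": "step_arm", "payload": {"slide": [[0, 0, 0.1], [0, 0, 0.25], [0, 0, 0.25], [0.05, 0.3, 0.25]], "turn": [[0, 0, 0], [0, 0, 0], [0, 0, 0], [0, 0, 0]]}}

```text
time: 5.8
position: [0.4583, 0.0598, 0.1123]
tool_rot: [-0.035, 0.706, 0.034, 0.707]
ft_force: [0.3, 1.1, -0.1]
grip_width: 0.0004
```

```bash
cat > look.py <<'E'
import sys
from h import *
k=sys.argv[1]
p=vision.camera("scene");q=vision.camera("top")
a=cv2.resize(p["image"][130:290,170:370,::-1],None,fx=2,fy=2,interpolation=cv2.INTER_CUBIC)
b=cv2.resize(q["image"][170:300,190:390,::-1],None,fx=2,fy=2,interpolation=cv2.INTER_CUBIC)
c=np.zeros((320,800,3),np.uint8);c[:,:400]=a;c[:260,400:]=b
cv2.imwrite(f"pics/l{k}.png",c);print(get_obs()["time"])
E
python3 look.py 1
```

```text
5.9
```

View pics/l1.png

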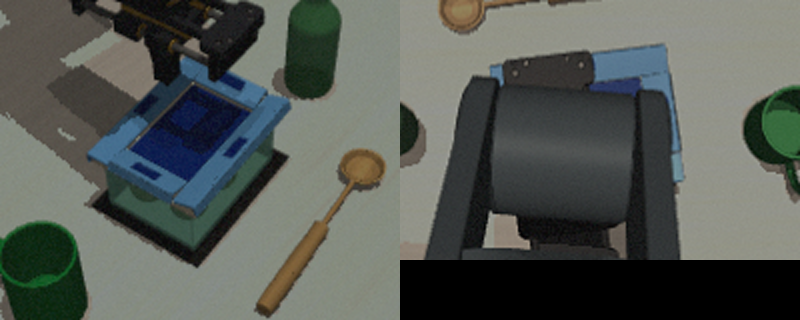

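{"api": "step_arm", "payload": {"slide": [[0.15, 0.2, 0], [0.3, 0.4, 0], [0.45, 0.54, 0], [0.45, 0.54, 0], [0.45, 0.54, -0.06], [0.45, 0.54, -0.06]], "turn": [[0, 0, 0], [0, 0, 0], [0, 0, 0], [0, 0, 0], [0, 0, 0], [0, 0, 0]]}}

```text
time: 6.5
position: [0.5005, 0.1148, 0.1048]
tool_rot: [-0.036, 0.708, 0.036, 0.705]
ft_force: [-0.1, -0.4, 0.0]
grip_width: 0.0005
```

{"api": "step_arm", "payload": {"slide": [[0.02, 0, -0.04], [0.02, 0, -0.08], [0.02, 0, -0.11], [0.02, 0, -0.14], [0.02, 0, -0.165], [0.02, 0, -0.18], [0.02, 0, -0.19], [0.02, 0, -0.19]], "turn": [[0, 0, 0], [0, 0, 0], [0, 0, 0], [0, 0, 0], [0, 0, 0], [0, 0, 0], [0, 0, 0], [0, 0, 0]]}}

```text
time: 7.3
position: [0.5043, 0.1154, 0.0883]
tool_rot: [-0.036, 0.706, 0.036, 0.706]
ft_force: [-3.0, -0.2, 12.4]
grip_width: 0.0005
```

{"api": "step_arm", "payload": {"slide": [[0, 0, 0.1], [0, 0, 0.25], [0.2, -0.2, 0.25], [0.4, -0.4, 0.25], [0.6, -0.6, 0.25], [0.64, -0.72, 0.25], [0.64, -0.72, 0.2], [0.64, -0.72, 0.19], [0.64, -0.72, 0.19]], "turn": [[0, 0, 0], [0, 0, 0], [0, 0, 0], [0, 0, 0], [0, 0, 0], [0, 0, 0], [0, 0, 0], [0, 0, 0], [0, 0, 0]]}}

```text
time: 8.2
position: [0.5665, 0.0446, 0.1053]
tool_rot: [-0.036, 0.707, 0.037, 0.705]
ft_force: [-0.5, -0.0, -0.0]
grip_width: 0.0005
```

```bash
python3 look.py 2
```

```text
8.3
```

View pics/l2.png

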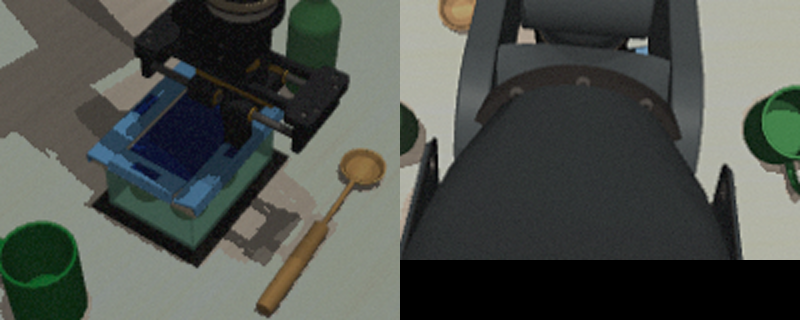

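{"api": "step_arm", "payload": {"slide": [[0, 0, -0.04], [0, 0, -0.08], [0, 0, -0.11], [0, 0, -0.14], [0, 0, -0.165], [0, 0, -0.18], [0, 0, -0.19], [0, 0, -0.19]], "turn": [[0, 0, 0], [0, 0, 0], [0, 0, 0], [0, 0, 0], [0, 0, 0], [0, 0, 0], [0, 0, 0], [0, 0, 0]]}}

```text
time: 9.1
position: [0.5682, 0.0436, 0.0883]
tool_rot: [-0.036, 0.706, 0.036, 0.706]
ft_force: [-2.6, 1.0, 11.0]
grip_width: 0.0006
```

{"api": "step_arm", "payload": {"slide": [[0, 0, 0.1], [0, 0, 0.25], [-0.2, -0.3, 0.25], [-0.4, -0.6, 0.25], [-0.5, -0.83, 0.25], [-0.5, -0.83, 0.25], [-0.5, -0.83, 0.2], [-0.5, -0.83, 0.19], [-0.5, -0.83, 0.19]], "turn": [[0, 0, 0], [0, 0, 0], [0, 0, 0], [0, 0, 0], [0, 0, 0], [0, 0, 0], [0, 0, 0], [0, 0, 0], [0, 0, 0]]}}

```text
time: 10.0
position: [0.5186, -0.0385, 0.1056]
tool_rot: [-0.036, 0.706, 0.037, 0.706]
ft_force: [0.5, 0.1, -0.1]
grip_width: 0.0005
```

{"api": "step_arm", "payload": {"slide": [[0, 0, -0.04], [0, 0, -0.08], [0, 0, -0.11], [0, 0, -0.14], [0, 0, -0.165], [0, 0, -0.18], [0, 0, -0.19], [0, 0, -0.19]], "turn": [[0, 0, 0], [0, 0, 0], [0, 0, 0], [0, 0, 0], [0, 0, 0], [0, 0, 0], [0, 0, 0], [0, 0, 0]]}}

```text
time: 10.8
position: [0.5184, -0.0392, 0.0883]
tool_rot: [-0.036, 0.706, 0.036, 0.706]
ft_force: [-1.6, -0.3, 12.2]
grip_width: 0.0007
```

{"api": "step_arm", "payload": {"slide": [[0, 0, 0.1], [0, 0, 0.4], [0, 0, 0.8], [0, 0, 1], [0, 0, 1]], "turn": [[0, 0, 0], [0, 0, 0], [0, 0, 0], [0, 0, 0], [0, 0, 0]]}}

```text
time: 11.3
position: [0.5206, -0.0398, 0.1902]
tool_rot: [-0.037, 0.704, 0.035, 0.709]
ft_force: [1.0, 0.1, -0.8]
grip_width: 0.0003
```

{"api": "step_arm", "payload": {"slide": [[0, 0, 0.3], [-0.2, -0.4, 0.5], [-0.4, -0.8, 0.5], [-0.5, -1, 0.5]], "turn": [[0, 0, 0], [0, 0, 0], [0, 0, 0], [0, 0, 0]]}}

```text
time: 11.7
position: [0.4671, -0.1412, 0.2367]
tool_rot: [-0.036, 0.706, 0.036, 0.706]
ft_force: [0.5, -0.3, -0.5]
grip_width: 0.0004
```

{"api": "step_arm", "payload": {"slide": [[-0.1, -0.4, 0], [-0.2, -0.8, 0], [-0.3, -1, 0], [-0.3, -1, 0]], "turn": [[0, 0, 0], [0, 0, 0], [0, 0, 0], [0, 0, 0]]}}

```text
time: 12.1
position: [0.4372, -0.2416, 0.2359]
tool_rot: [-0.034, 0.707, 0.035, 0.706]
ft_force: [-0.2, 0.1, -0.8]
grip_width: 0.0009
```

{"api": "step_arm", "payload": {"slide": [[-0.1, -0.4, 0], [-0.2, -0.8, 0], [-0.3, -1, 0], [-0.3, -1, 0]], "turn": [[0, 0, 0], [0, 0, 0], [0, 0, 0], [0, 0, 0]]}}

```text
time: 12.5
position: [0.4078, -0.3408, 0.236]
tool_rot: [-0.035, 0.706, 0.035, 0.706]
ft_force: [0.7, -0.3, -0.5]
grip_width: 0.0002
```

```bash
python3 look.py 3; python3 - <<'E'
from h import *
q=vision.camera("top")
c=np.array([.5105,.0378]);a=np.deg2rad(5.6);ex=np.array([np.cos(a),np.sin(a)]);ey=np.array([-ex[1],ex[0]])
T=np.array(q["T"]);Ti=np.linalg.inv(T)
def h(xy):
    X=np.r_[xy,.09,1];pc=(Ti@X)[:3]
    uv,_=cv2.projectPoints(pc.reshape(1,3),np.zeros(3),np.zeros(3),q["mtx"],np.array(q["dist"]))
    return world(q,uv.ravel())[2]
for n,d,t in(("near",-ex,ey),("far",ex,ey),("left",ey,ex),("right",-ey,ex)):
    b=0 if n in("near","far") else .02
    print(n,[round(float(np.mean([h(c+d*(r+b)+t*s) for s in np.linspace(-.025,.025,11)])),4) for r in(.044,.05,.056,.062)])
E
```

```text
12.6
near [0.0891, 0.0894, 0.0894, 0.089]
far [0.0883, 0.0889, 0.0895, 0.0895]
left [0.0888, 0.0895, 0.0897, 0.0895]
right [0.0889, 0.0894, 0.0894, 0.0895]
```

View pics/l3.png

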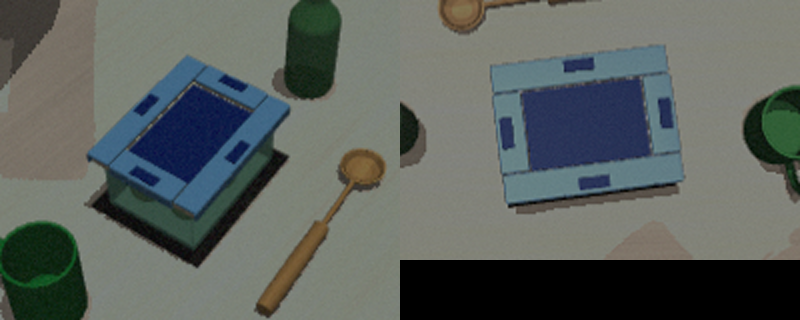

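The two views show all four sections flush: the thumb marks at scene-crop (146,104), (233,83), (237,152) and (145,176) all lie flat. The heights are 88–90 mm and level on all four sides, and the bystanders haven't moved.

```bash
python3 -c "
from rig import hand_in
print(hand_in())"
```

```text
the job is handed in; nothing more can be done
None
```

I pressed the four lid sections shut with closed fingertips, going round the rim near, left, far, right. I then moved the arm clear and handed the job in at about 12.6 s.

- **Presses:** each one ended with the fingertips at 88.3 mm and 11–13 N upward on the tool. That fits each flap being seated on its stop.
- **Final check:** the top camera's depth gives heights of 88–90 mm on all four sections, with no outward rise beyond about 1 mm. In both pictures the rim looks flush.
- **Bystanders:** the mug, bottle and spoon look unmoved in the pictures. I did not measure their positions again at the end.
- **Disagreements:** the scene-camera network's press points were off, with the right one about 5 cm out. I worked from the mark positions in the top picture instead.

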